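# Clear, shut and lock the demonstration unit for transport

## Task

Get the cream demonstration unit ready to carry away. First clear what is in the way: stand the loudspeaker that is inside the tray upright on the cork mat, and bring the black glasses case out from in front of the unit's side so that it lies on the table clear of the lock's path and of the unit. Only then push the open lid fully shut, and last slide the transport lock all the way to its end block; do not drop the loudspeaker, and leave the other things on the table where they are.

Things in the scene. Friction and masses are not known exactly. Their poses are not given: they have to be found in the camera images.
- unit: Fixed cream plastic open tray, 160 (its x) by 220 (its y) by 60 mm high, walls and floor 5 mm. Origin: centre of the underside, on the table. The lid is hinged along its +x long side; the transport lock runs along the outside of its -x long side. On that side, next to the +y end, a fixed end block sticks out: x -130 to -80, y 64 to 82 mm, up to z 62 mm.
- lid (a joint): Hinge angle of the lid in rad: 0 = shut flat on the rim, 1.57 = standing upright; starts open at 1.5 to 1.8. Stiff hinge, the lid stays where it is left; about 2 N at its free edge moves it. The lid is a cream plate 156 by 220 by 8 mm with key squares on its outer face and, at its free edge, a small tab (26 by 40 mm, at unit y 22 to 62 mm) that comes to lie over the lock rail's side when shut.
- lid_hinge (a point): Middle of the lid's hinge line, at (80, 0, 61) mm in the unit's frame; the hinge line runs along the unit's y. Shut, the lid's top face is 69 mm above the table.
- lid_edge (a point): Middle of the lid's free edge on its outer face, 156 mm from the hinge line. Its z axis is the normal of the outer face (the one to push), its x axis points from the free edge to the hinge.
- lock (a joint): Travel of the transport lock in m: starts at 0 to 0.012 (unlocked), 0.110 = at its end stop, against the end block (locked). Moves along the unit's +y; about 2 to 3 N.
- lock_grip (a point): Centre of the transport lock's upright grip fin: 32 (unit x) by 12 (unit y) mm, from z 77 to 123 mm above the table. Below it is the lock's grey block, 46 (x) by 24 (y) mm, from z 14 to 77 mm. Lies at x = -107, y = -60 mm + travel in the unit's frame. Axes as the unit's.
- speaker: Black loudspeaker standing in the tray, 62 (its x) by 58 (its y) by 80 mm high, about 0.35 kg, round cone on its -x face. Origin: centre of its underside (5 mm above the table on the tray floor). It stands 25 mm proud of the rim and keeps the lid from shutting.
- case: Black hard glasses case lying on the table, 140 (its x) by 44 (its y) by 38 mm high, about 0.16 kg. Origin: centre of its underside. One end (+x) lies beside the unit's -x side, between the lock and the end block, and keeps the lock from reaching its end stop; the rest sticks out to the side away from the unit.
- case_end_a (a point): Middle of the case's end face at its +x end, 19 mm above its underside (the end next to the unit at the start).
- case_end_b (a point): Middle of the case's end face at its -x end, 19 mm above its underside.
- mat: Fixed square cork mat, 130 by 130 by 4 mm, flat on the table to the left or right of the unit. Origin: centre of its underside.
- twin: A second loudspeaker of the same make, standing on the table behind the open lid; bystander. Origin: centre of underside, 62 by 58 by 80 mm.
- mug: White mug, 80 mm wide, 90 mm high, handle at its +y side; bystander. Origin: centre of underside.
- piece: Black round game piece, 38 mm wide, 65 mm high, standing left of the unit on the robot's side; bystander. Origin: centre of underside.
Not all that is in view belongs to the job. Leave any orange or pink look-alike of the case alone.

How it is judged:
On the way, in this order (a step that is already met when the one before it is completed fails the run):
1. the way is cleared: the loudspeaker stands released on the cork mat and the case lies on the table clear of the unit and the lock's path, while the lid is still open and the lock unlocked (x of speaker in the frame of mat between -0.055 and 0.055 m and y of speaker in the frame of mat between -0.055 and 0.055 m and height (world z) of speaker below 0.012 m and angle between speaker's own z axis and vertical below 0.1 rad and linear speed of each of speaker, case below 0.03 m/s and contact force between the fingers and speaker below 0.2 N and (x of each of case_end_a, case_end_b in the frame of unit below -0.135 m or x of each of case_end_a, case_end_b in the frame of unit above 0.09 m or y of each of case_end_a, case_end_b in the frame of unit above 0.12 m or y of each of case_end_a, case_end_b in the frame of unit below -0.12 m) and height (world z) of each of case_end_a, case_end_b below 0.035 m and value of joint lid above 0.3 rad and value of joint lock below 0.09 m), for 0.2 s.
2. the lid is pushed shut, the lock not yet home (value of joint lid below 0.05 rad and value of joint lock below 0.09 m), for 0.2 s.
3. the transport lock is at its end stop with the lid shut (value of joint lid below 0.05 rad and value of joint lock above 0.105 m), for 0.2 s.
At the end, for the whole second after the job is handed in: Lid shut (within 0.05 rad); lock at its end stop (within 5 mm); loudspeaker released, upright, its centre within 55 mm of the mat's centre along each mat side; case at rest on the table, both ends beyond the unit's outline, lock and end block (all of step 3 and x of speaker in the frame of mat between -0.055 and 0.055 m and y of speaker in the frame of mat between -0.055 and 0.055 m and height (world z) of speaker below 0.012 m and angle between speaker's own z axis and vertical below 0.1 rad and linear speed of each of speaker, case below 0.03 m/s and contact force between the fingers and speaker below 0.2 N and (x of each of case_end_a, case_end_b in the frame of unit below -0.135 m or x of each of case_end_a, case_end_b in the frame of unit above 0.09 m or y of each of case_end_a, case_end_b in the frame of unit above 0.12 m or y of each of case_end_a, case_end_b in the frame of unit below -0.12 m) and height (world z) of each of case_end_a, case_end_b below 0.035 m); the robot touches nothing.
It fails at once if the loudspeaker is dropped (in the air, more than 50 mm up, with nothing holding it) (height (world z) of speaker above 0.05 m and contact force between speaker and anything else below 0.05 N).
It fails at once if a bystander (second loudspeaker, mug, game piece) is displaced by more than 40 mm (distance of any of twin, mug, piece from where it was at the start of the episode above 0.04 m).
It also fails if it takes over 70 s, if anything falls off the work surface, if the arm or the gripper's body presses on something with over 40 N, if the wrist force passes 120 N, or if a joint passes its speed limit or range.

## Robot

A 6-joint arm with a two-finger parallel gripper is mounted at the origin on the work surface. World frame = base frame: x ahead of the robot, y to its left, z up, the work surface at z = 0. Lengths are in m, angles in rad, forces in N, time in s.
With the tool pointing down it reaches from about 0.35 to 0.975 m from the base axis. Payload 4.9 kg.
Tool frame: the origin (TCP) lies on the centre line of the jaws, within the pads' length; the fingertips stand 19 mm ahead of it and the grasp point (between the pads) is the TCP; z points along the fingers, y is the line along which they close (so a half turn about z gives the same grasp; the last joint's range is limited). The gripper opens to 85 mm and grips with 20 to 120 N. Pads are 22 mm wide; open, the fingers measure 114 mm over their backs; the gripper's body (76 mm by 85 mm) begins 54 mm behind the grasp point. The pads swing forward as they close: fully open they stand 13 mm farther back than shut.
Start: joints at [1.121, 0.053, 1.613, -0, 1.476, -0.119], TCP at [0.203, 0.591, 0.25] pointing down, gripper open.
Joint ranges: [-3.01, 3.01], [-1.01, 2.22], [0.06, 2.58], [-1.02, 4.17], [0.09, 2.62], [-3.14, 3.14]. Speed limits (rad/s): [2.57, 2.57, 3.14, 3.14, 3.14, 3.14].

## Interface

Orientations are given as a unit quaternion [w, x, y, z].
In Python, from plant import state, grab_frame, ticket, spotter gives the robot as it stands.
- The arm moves only by the tool apply_moves, never from a script. Its argument "series" is a list of rows, each an object of numbers: "jaw": the closure, from 0 (fully open) to 1 (shut); "dx", "dy", "dz": the shift along the tool's x, y, z in mm; "turn": the turn about the tool's z in rad. A call has 1 to 5 rows; each row is the pose to reach, as a shift and turn from the pose commanded when the call began, along the tool's axes at that moment; what a row does not reach only later rows make up. A row lasts 1/12 s, in which the tool goes at most 41.7 mm and 7.16 degrees, less where a joint would pass 70% of its speed; a pose out of reach is approached as far as the arm can. A call with a gripper value outside its range is refused whole. The fingers move at their own pace and stop on an object; the grip force is fixed at half the most. Time passes only in rows, so rows that repeat a pose let the fingers close. It gives the time, the measured TCP pose, the force, the opening and the grip force at its end, in the units of the state.
- state(): the state, without advancing time (a new reading comes with each control period).
- grab_frame(name): name is "side" or "top"; returns a dict with "pixels" (400x640x3 uint8, red, green, blue), "mtx" (3x3 intrinsics, pixels), "dist_coeffs" ([k1, k2, p1, p2, k3] as OpenCV has them; the pictures are not rectified), "camera_from_world" (4x4, takes a point from world to camera coordinates). Camera axes: x right, y down, z forward; pixel columns grow to the right and rows downward; lengths in m; the calibration is good to about 2 mm. A picture is of the moment at which its call begins. There is no depth.
- ticket.job_done(): hands the job in; it is judged then, once.
Trained networks look in a picture, given as the dict that the camera call returned (one of the last four; its "shot" number tells which), for a name from the list of things; names that differ only in an ending like _2 or _b are one class to them, and where a whole thing is asked for, a point or a joint stands for the part that bears it (a point fixed in the world has none). Each returns a list of dicts, best first, with "conf" (0 to 1); they miss things now and then, are a little off and sometimes report something else, mostly with a low value. They report only what shows in the picture. A call takes as long as a camera call. They do not tell look-alikes from the thing itself.
- spotter.outline_of(picture, target): "region" (400x640 bool, what is visible of it) and "extent" ([left, top, right, bottom] in pixels, round what is visible of it).
The state is a dict: "time": time; "joint_pos": joint angles; "joint_vel": joint speeds; "joint_efforts": joint torques, N m; "tool_pos": TCP position; "tool_rot": TCP orientation; "contact_force": force on the tool from outside, world axes, zero at the start; "ft_torque": the same for the moment, N m; "gripper_width": opening from 0.0 (shut) to 1.0 (fully open); "grasp_force": force on a finger pad.
Only numpy, scipy, OpenCV 4.12 (cv2) and the standard library are available. Lean on these libraries where they do the work, as an engineer would, in place of code of your own. Each camera call takes 0.05 s, during which the arm holds its last target. There are 200 camera calls.

## Working session

There is one attempt and no reset: what is moved stays moved. The work goes in short steps, Python scripts to look and compute and a tool call to move; the robot and the scene stay as the last step left them, time stands still between calls to the robot, and variables do not carry over. Pictures are saved under pics/ and viewed, at most 10 in all, crops included, and the job is handed in when it is done.

Besides the shell and the picture viewer there is one more tool, called as name(argument=value, ...), one argument or row to a line, values as JSON. apply_moves: Moves the arm, as the interface text tells. Its arguments: {"type":"object","properties":{"series":{"type":"array","items":{"type":"object","properties":{"jaw":{"type":"number"},"dx":{"type":"number"},"dy":{"type":"number"},"dz":{"type":"number"},"turn":{"type":"number"}}}}},"required":["series"]}

```bash
mkdir -p pics; ls; cat > h.py <<'E'
import numpy as np, cv2
from plant import state, grab_frame, ticket, spotter
def save(f,n): cv2.imwrite('pics/'+n, f['pixels'][:,:,::-1])
def px2w(f,uv,z):
    uv=np.array(uv,float).reshape(-1,1,2)
    n=cv2.undistortPoints(uv,np.array(f['mtx']),np.array(f['dist_coeffs'])).reshape(-1,2)
    T=np.array(f['camera_from_world']);R=T[:3,:3];c=-R.T@T[:3,3]
    d=np.c_[n,np.ones(len(n))]@R
    return c+d*((z-c[2])/d[:,2])[:,None]
def w2px(f,P):
    T=np.array(f['camera_from_world'])
    return cv2.projectPoints(np.array(P,float).reshape(-1,3),cv2.Rodrigues(T[:3,:3])[0],T[:3,3],np.array(f['mtx']),np.array(f['dist_coeffs']))[0].reshape(-1,2)
E
python3 - <<'E'
from h import *
s=state(); print(s)
for n in('side','top'):
    f=grab_frame(n); save(f,n+'0.png'); T=np.array(f['camera_from_world']); print(n,-T[:3,:3].T@T[:3,3],T[2,:3])
    for t in('unit','lid','lock','speaker','case','mat','twin','mug','piece'):
        print(t,[(round(o['conf'],2),list(map(int,o['extent']))) for o in spotter.outline_of(f,t)])
E
```

```text
pics
{'time': 0.0, 'joint_pos': array([ 1.12104044e+00,  5.33741315e-02,  1.61431126e+00, -1.11139042e-05,
        1.47598382e+00, -1.19012366e-01]), 'joint_vel': array([-0.00048791,  0.00040111, -0.00063967, -0.00120556, -0.00034029,
       -0.00047973]), 'joint_efforts': array([ 2.21002258e-03, -3.93668354e+01, -3.70181465e+01, -3.21413415e-05,
        6.87009029e-03,  2.86960915e-05]), 'tool_pos': array([0.20271898, 0.59058974, 0.24904196]), 'tool_rot': array([-2.85996679e-04,  1.64618420e-01,  9.86356780e-01, -9.98127326e-04]), 'contact_force': array([ 0.22702999,  0.20047536, -0.30076561]), 'ft_torque': array([ 0.02464464, -0.05382366, -0.01329135]), 'grasp_force': 0.0, 'gripper_width': 1.0030838126962647}
side [ 0.21895895 -0.73232305  1.08116687] [ 0.24897065  0.58077209 -0.77505961]
unit [(0.56, [279, 185, 395, 280])]
lid [(0.74, [291, 221, 394, 270])]
lock [(0.59, [387, 279, 428, 323]), (0.53, [298, 185, 307, 211])]
speaker [(0.86, [305, 209, 339, 235])]
case [(0.97, [302, 170, 326, 212]), (0.82, [333, 149, 383, 187]), (0.61, [218, 182, 267, 223])]
mat [(0.7, [316, 322, 395, 391]), (0.21, [305, 206, 342, 235])]
twin [(0.78, [387, 280, 427, 323])]
mug [(0.67, [238, 102, 275, 138])]
piece [(0.61, [239, 152, 252, 171])]
top [0.39858857 0.00967246 1.16956835] [ 0.14304361 -0.00455834 -0.98970589]
unit [(0.7, [299, 162, 402, 247])]
lid [(0.71, [369, 160, 401, 245])]
lock []
speaker [(0.77, [326, 194, 347, 220])]
case [(0.95, [259, 234, 294, 286]), (0.63, [250, 130, 298, 165]), (0.59, [266, 186, 312, 210])]
mat []
twin [(0.81, [411, 159, 433, 189])]
mug [(0.8, [167, 197, 204, 231])]
piece []
```

```bash
python3 - <<'E'
import cv2
a=cv2.imread('pics/side0.png');b=cv2.imread('pics/top0.png')
cv2.imwrite('pics/side0c.png',cv2.resize(a[90:400,200:450],None,fx=2,fy=1.9,interpolation=cv2.INTER_CUBIC)[:600] if 0 else cv2.resize(a[95:395,150:550],None,fx=2,fy=2,interpolation=cv2.INTER_CUBIC))
cv2.imwrite('pics/top0c.png',cv2.resize(b[100:300,150:415+25],(800,552),interpolation=cv2.INTER_CUBIC))
E
```

```text
(no output)
```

View pics/side0c.png

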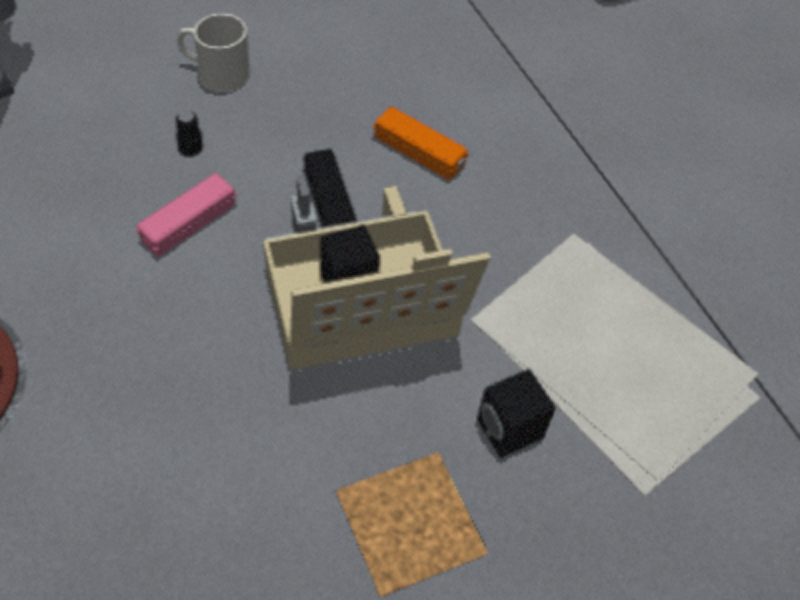

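View pics/top0c.png

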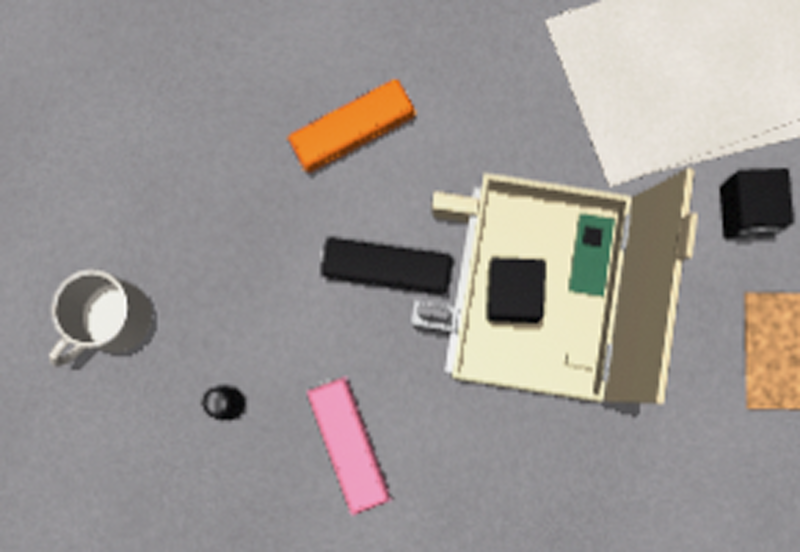

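The side crop shows the open lid (295-490, 255-350), the speaker in the tray (~350,250), the black case behind it, and the cork mat (~410,525). The top crop shows the tray rim corners (485,175), (630,197), (603,398), (455,378), the case (320-452, 238-292), the lock (~433,315) and the speaker (~517,290).

```bash
python3 - <<'E'
from h import *
r=lambda a:np.round(a,3).tolist()
t=grab_frame('top'); s=grab_frame('side'); k=290/800
T=lambda pts,z: px2w(t,np.array(pts)*k+[150,100],z)[:,:2]
S=lambda pts,z: px2w(s,np.array(pts)/2+[150,95],z)[:,:2]
c=T([(485,175),(630,197),(603,398),(455,378)],.06); print('unit rim',r(c),'cen',r(c.mean(0)), 'side',[round(float(np.linalg.norm(c[i]-c[(i+1)%4])),3) for i in range(4)])
for i in range(4):
    d=c[(i+1)%4]-c[i]; print(round(float(np.degrees(np.arctan2(d[1],d[0]))),1))
print('block top',r(T([(432,203)],.062)))
m=S([(437,454),(486,551),(384,594),(338,492)],.004); print('mat',r(m),r(m.mean(0)))
print('lock fin',r(T([(433,310)],.123)), 'side', r(S([(299,178)],.123)))
for n,f in(('top',t),('side',s)):
  for tg,z in(('speaker',.085),('case',.038),('twin',.08),('mug',.09),('piece',.065)):
    for o in spotter.outline_of(f,tg)[:3]:
        cs=cv2.findContours(o['region'].astype(np.uint8),0,2)[0]; cc=max(cs,key=cv2.contourArea)
        w=px2w(f,cc.reshape(-1,2),z)[:,:2]; b=cv2.minAreaRect((w*1000).astype(np.float32)); print(n,tg,round(o['conf'],2),r(b[0]),r(b[1]),round(b[2],1))
E
```

```text
unit rim [[0.654, -0.022], [0.631, -0.178], [0.416, -0.146], [0.437, 0.009]] cen [0.534, -0.084] side [0.158, 0.217, 0.156, 0.219]
-98.5
171.4
82.5
-8.2
block top [[0.622, 0.034]]
mat [[0.536, -0.314], [0.536, -0.438], [0.413, -0.438], [0.411, -0.314]] [0.474, -0.376]
lock fin [[0.502, 0.031]] side [[0.503, 0.046]]
top speaker 0.74 [525.75, -52.089] [59.877, 66.505] 89.6
top case 0.88 [715.084, 125.527] [49.407, 139.666] 29.0
top case 0.86 [557.612, 86.698] [141.848, 46.809] 82.1
top case 0.81 [368.691, 123.467] [140.474, 45.449] 20.4
top twin 0.78 [623.094, -307.266] [74.22, 78.57] 7.4
top mug 0.78 [497.042, 375.485] [94.463, 102.216] 0.3
top mug 0.32 [465.918, -349.045] [121.229, 120.986] 88.5
top piece 0.6 [410.462, 240.48] [16.141, 26.657] 84.6
top piece 0.32 [623.995, -310.988] [73.338, 74.111] 3.8
side speaker 0.69 [522.609, -58.15] [76.654, 77.511] 83.4
side case 0.95 [556.813, 88.561] [139.545, 50.59] 81.7
side case 0.85 [366.45, 111.451] [147.781, 63.428] 22.1
side case 0.57 [711.098, 116.707] [72.561, 153.26] 31.8
side twin 0.66 [617.396, -328.827] [94.219, 84.058] 7.2
side mug 0.91 [483.759, 349.573] [168.318, 102.483] 74.1
side piece 0.67 [406.798, 221.995] [66.556, 38.317] 79.9
```

```bash
cat >> h.py <<'E'
from scipy.optimize import minimize
def boxpts(x,y,yaw,L,W,z0,z1):
    c,s=np.cos(yaw),np.sin(yaw)
    return [(x+c*a-s*b,y+s*a+c*b,z) for a in(-L/2,L/2) for b in(-W/2,W/2) for z in(z0,z1)]
def fitbox(fs,tg,x0,L,W,z0,z1):
    ms=[]
    for f in fs:
        best=None
        for o in spotter.outline_of(f,tg):
            ys,xs=np.nonzero(o['region']); e=np.array([xs.mean(),ys.mean()])-w2px(f,[x0[0],x0[1],(z0+z1)/2])[0]
            d=np.hypot(*e)
            if d<15 and (best is None or d<best[0]): best=(d,o['region'].astype(np.uint8))
        if best: ms.append((f,best[1]))
    def cost(p):
        t=0
        for f,m in ms:
            P=w2px(f,boxpts(*p,L,W,z0,z1)); h=cv2.convexHull(P.astype(np.float32))
            im=np.zeros((1600,2560),np.uint8); cv2.fillConvexPoly(im,np.round(h*4+1.5).astype(int),1)
            im=cv2.resize(im.astype(np.float32),(640,400),interpolation=cv2.INTER_AREA)
            t+=np.abs(im-m).sum()/m.sum()
        return t
    b=None
    for dy in(-.2,0,.2):
        x=np.array(x0)+[0,0,dy]; r=minimize(cost,x,method='Nelder-Mead',options=dict(initial_simplex=[x,x+[.01,0,0],x+[0,.01,0],x+[0,0,.15]],xatol=1e-4,fatol=1e-3,maxiter=120))
        if b is None or r.fun<b.fun:b=r
    return np.round(b.x,4),round(b.fun,3),len(ms)
E
python3 - <<'E'
from h import *
t=grab_frame('top'); s=grab_frame('side')
print('case',fitbox([t,s],'case',[.5575,.087,1.43],.14,.044,0,.038),fitbox([t],'case',[.5575,.087,1.43],.14,.044,0,.038))
print('speaker t',fitbox([t],'speaker',[.525,-.052,0],.062,.058,.005,.085))
print('speaker rot',fitbox([t],'speaker',[.525,-.052,0],.058,.062,.005,.085))
print('twin',fitbox([s,t],'twin',[.62,-.3,0],.062,.058,0,.08))
# lid angle from free-edge corners in side crop
c=np.array([.534,-.084]);a=np.radians(-98.3);X=np.array([np.cos(a),np.sin(a)]);Y=np.array([-X[1],X[0]])
for th in np.arange(1.45,1.86,.05):
    P=[np.r_[c+X*(.080-.156*np.cos(th))+Y*y, .061+.156*np.sin(th)] for y in(-.11,.11)]
    print(round(th,2),((w2px(s,P)-[150,95])*2).round().tolist(),((w2px(t,P)-[150,100])*2.7586).round().tolist())
E
```

```text
case (array([0.5615, 0.0873, 1.4199]), np.float64(0.356), 2) (array([0.5601, 0.0872, 1.4158]), np.float64(0.064), 1)
speaker t (array([ 0.5306, -0.0525, -0.0447]), np.float64(0.123), 1)
speaker rot (array([ 0.5304, -0.0527, -0.0652]), np.float64(0.134), 1)
twin (array([ 0.6286, -0.3167,  0.1169]), np.float64(0.208), 2)
1.45 [[280.0, 258.0], [474.0, 221.0]] [[608.0, 395.0], [639.0, 159.0]]
1.5 [[282.0, 263.0], [476.0, 226.0]] [[617.0, 396.0], [647.0, 160.0]]
1.55 [[283.0, 269.0], [479.0, 231.0]] [[626.0, 398.0], [655.0, 161.0]]
1.6 [[285.0, 275.0], [481.0, 237.0]] [[634.0, 399.0], [664.0, 163.0]]
1.65 [[286.0, 281.0], [483.0, 242.0]] [[643.0, 400.0], [672.0, 164.0]]
1.7 [[288.0, 287.0], [486.0, 248.0]] [[651.0, 402.0], [680.0, 165.0]]
1.75 [[290.0, 294.0], [488.0, 255.0]] [[659.0, 403.0], [688.0, 167.0]]
1.8 [[291.0, 300.0], [490.0, 261.0]] [[667.0, 404.0], [696.0, 168.0]]
1.85 [[293.0, 307.0], [492.0, 268.0]] [[675.0, 405.0], [703.0, 170.0]]
```

apply_moves(
  series=[
    {"dx": -33, "dy": -22, "turn": 0.12, "jaw": 0},
    {"dx": -66, "dy": -44, "turn": 0.24, "jaw": 0},
    {"dx": -99, "dy": -66, "turn": 0.36, "jaw": 0},
    {"dx": -132, "dy": -88, "turn": 0.48, "jaw": 0},
    {"dx": -165, "dy": -109, "turn": 0.6, "jaw": 0},
  ],
)

```text
invalid input at $.series[0]: expected keys jaw, dx, dy, dz, turn
```

apply_moves(
  series=[
    {"dx": -40, "dy": 1, "turn": 0.12, "jaw": 0},
    {"dx": -80, "dy": 1, "turn": 0.24, "jaw": 0},
    {"dx": -119, "dy": 2, "turn": 0.36, "jaw": 0},
    {"dx": -159, "dy": 2, "turn": 0.48, "jaw": 0},
    {"dx": -198, "dy": 3, "turn": 0.6, "jaw": 0},
  ],
)

```text
invalid input at $.series[0]: expected keys jaw, dx, dy, dz, turn
```

apply_moves(
  series=[
    {"dx": -32, "dy": 23, "turn": 0.04, "jaw": 0},
    {"dx": -64, "dy": 46, "turn": 0.08, "jaw": 0},
    {"dx": -97, "dy": 68, "turn": 0.12, "jaw": 0},
    {"dx": -129, "dy": 91, "turn": 0.16, "jaw": 0},
    {"dx": -161, "dy": 114, "turn": 0.19, "jaw": 0},
  ],
)

```text
invalid input at $.series[0]: expected keys jaw, dx, dy, dz, turn
```

apply_moves(
  series=[
    {"dx": -33, "dy": -22, "dz": 0, "turn": 0.12, "jaw": 0},
    {"dx": -66, "dy": -44, "dz": 0, "turn": 0.24, "jaw": 0},
    {"dx": -99, "dy": -66, "dz": 0, "turn": 0.36, "jaw": 0},
    {"dx": -132, "dy": -88, "dz": 0, "turn": 0.48, "jaw": 0},
    {"dx": -165, "dy": -109, "dz": 0, "turn": 0.6, "jaw": 0},
  ],
)

```text
time: 2.47
tool_pos: [0.3243, 0.4329, 0.2504]
tool_rot: [0.0, 0.451, 0.892, 0.0]
contact_force: [0.4, -0.3, 0.1]
gripper_width: 1.0
grasp_force: 0.0
```

apply_moves(
  series=[
    {"dx": -40, "dy": 1, "dz": 0, "turn": 0.12, "jaw": 0},
    {"dx": -80, "dy": 1, "dz": 0, "turn": 0.24, "jaw": 0},
    {"dx": -119, "dy": 2, "dz": 0, "turn": 0.36, "jaw": 0},
    {"dx": -159, "dy": 2, "dz": 0, "turn": 0.48, "jaw": 0},
    {"dx": -198, "dy": 3, "dz": 0, "turn": 0.6, "jaw": 0},
  ],
)

```text
time: 2.88
tool_pos: [0.4451, 0.2756, 0.2506]
tool_rot: [0.0, 0.695, 0.719, 0.0]
contact_force: [0.8, -0.6, 0.1]
gripper_width: 0.999
grasp_force: 0.0
```

apply_moves(
  series=[
    {"dx": -32, "dy": 23, "dz": 0, "turn": 0.04, "jaw": 0},
    {"dx": -64, "dy": 46, "dz": 0, "turn": 0.08, "jaw": 0},
    {"dx": -97, "dy": 68, "dz": 0, "turn": 0.12, "jaw": 0},
    {"dx": -129, "dy": 91, "dz": 0, "turn": 0.16, "jaw": 0},
    {"dx": -161, "dy": 114, "dz": 0, "turn": 0.19, "jaw": 0},
  ],
)

```text
time: 3.3
tool_pos: [0.5656, 0.1193, 0.2505]
tool_rot: [0.0, 0.759, 0.651, 0.0]
contact_force: [0.5, 0.5, -0.0]
gripper_width: 1.004
grasp_force: 0.0
```

apply_moves(
  series=[
    {"dx": 0, "dy": 0, "dz": 40, "turn": 0, "jaw": 0},
    {"dx": 0, "dy": 0, "dz": 80, "turn": 0, "jaw": 0},
    {"dx": 0, "dy": 0, "dz": 120, "turn": 0, "jaw": 0},
    {"dx": 0, "dy": 0, "dz": 155, "turn": 0, "jaw": 0},
    {"dx": 0, "dy": 0, "dz": 180, "turn": 0, "jaw": 0},
  ],
)

```text
time: 3.72
tool_pos: [0.5626, 0.1207, 0.0664]
tool_rot: [-0.001, 0.758, 0.652, -0.002]
contact_force: [-0.7, 0.6, 0.4]
gripper_width: 1.0
grasp_force: 0.0
```

apply_moves(
  series=[
    {"dx": 0, "dy": 0, "dz": 22, "turn": 0, "jaw": 0},
    {"dx": 0, "dy": 0, "dz": 42, "turn": 0, "jaw": 0},
    {"dx": 0, "dy": 0, "dz": 42, "turn": 0, "jaw": 0.4},
    {"dx": 0, "dy": 0, "dz": 42, "turn": 0, "jaw": 0.7},
    {"dx": 0, "dy": 0, "dz": 42, "turn": 0, "jaw": 0.7},
  ],
)

```text
time: 4.13
tool_pos: [0.5657, 0.1212, 0.0297]
tool_rot: [0.001, 0.758, 0.652, 0.001]
contact_force: [0.2, -0.6, 1.0]
gripper_width: 0.603
grasp_force: 0.0
```

apply_moves(
  series=[
    {"dx": 0, "dy": 0, "dz": 0, "turn": 0, "jaw": 0.7},
    {"dx": 0, "dy": 0, "dz": 0, "turn": 0, "jaw": 0.7},
    {"dx": 0, "dy": 0, "dz": 0, "turn": 0, "jaw": 0.7},
    {"dx": 0, "dy": 0, "dz": 0, "turn": 0, "jaw": 0.7},
  ],
)

```text
time: 4.47
tool_pos: [0.5665, 0.1213, 0.0308]
tool_rot: [0.001, 0.758, 0.652, 0.002]
contact_force: [1.1, 0.0, 7.0]
gripper_width: 0.506
grasp_force: 63.0
```

apply_moves(
  series=[
    {"dx": 0, "dy": 0, "dz": -10, "turn": 0, "jaw": 0.7},
    {"dx": 25, "dy": 0, "dz": -10, "turn": 0, "jaw": 0.7},
    {"dx": 55, "dy": 0, "dz": -10, "turn": 0, "jaw": 0.7},
    {"dx": 80, "dy": 0, "dz": -10, "turn": 0, "jaw": 0.7},
    {"dx": 90, "dy": 0, "dz": -10, "turn": 0, "jaw": 0.7},
  ],
)

```text
time: 4.88
tool_pos: [0.5781, 0.2126, 0.0389]
tool_rot: [-0.0, 0.758, 0.653, 0.001]
contact_force: [-0.1, -0.3, -0.6]
gripper_width: 0.502
grasp_force: 62.3
```

apply_moves(
  series=[
    {"dx": 0, "dy": 0, "dz": 0, "turn": 0, "jaw": 0.7},
    {"dx": 0, "dy": 0, "dz": 5, "turn": 0, "jaw": 0.7},
    {"dx": 0, "dy": 0, "dz": 8, "turn": 0, "jaw": 0.7},
    {"dx": 0, "dy": 0, "dz": 8, "turn": 0, "jaw": 0.7},
    {"dx": 0, "dy": 0, "dz": 8, "turn": 0, "jaw": 0.2},
  ],
)

```text
time: 5.3
tool_pos: [0.5781, 0.2088, 0.0303]
tool_rot: [0.0, 0.759, 0.652, -0.0]
contact_force: [0.2, 0.6, 0.8]
gripper_width: 0.629
grasp_force: 0.0
```

apply_moves(
  series=[
    {"dx": 0, "dy": 0, "dz": 0, "turn": 0, "jaw": 0},
    {"dx": 0, "dy": 0, "dz": 0, "turn": 0, "jaw": 0},
    {"dx": 0, "dy": 0, "dz": 0, "turn": 0, "jaw": 0},
    {"dx": 0, "dy": 0, "dz": -35, "turn": 0, "jaw": 0},
    {"dx": 0, "dy": 0, "dz": -75, "turn": 0, "jaw": 0},
  ],
)

```text
time: 5.72
tool_pos: [0.5747, 0.2089, 0.1014]
tool_rot: [-0.002, 0.758, 0.652, -0.004]
contact_force: [0.5, -0.1, 0.0]
gripper_width: 0.999
grasp_force: 0.0
```

apply_moves(
  series=[
    {"dx": 0, "dy": 0, "dz": -40, "turn": -0.05, "jaw": 0},
    {"dx": 0, "dy": 0, "dz": -80, "turn": -0.1, "jaw": 0},
    {"dx": 0, "dy": 0, "dz": -100, "turn": -0.1, "jaw": 0},
  ],
)

```text
time: 5.97
tool_pos: [0.5802, 0.2103, 0.2117]
tool_rot: [0.002, 0.724, 0.69, 0.003]
contact_force: [0.7, -0.1, -0.1]
gripper_width: 1.002
grasp_force: 0.0
```

```bash
python3 - <<'E'
from h import *
print(state()['tool_pos'],state()['tool_rot'])
t=grab_frame('top'); s=grab_frame('side'); save(t,'top1.png')
print('case',fitbox([t],'case',[.572,.172,1.42],.14,.044,0,.038))
print('sp',fitbox([t],'speaker',[.53,-.052,-.05],.062,.058,.005,.085))
a=t['pixels'][100:300,200:440,::-1].astype(np.uint8).copy()
b=s['pixels'][150:310,240:440,::-1].copy()
for yaw,col in((-.05,(0,0,255)),):
  for f,im,o in((t,a,(200,100)),(s,b,(240,150))):
    pass
A=cv2.resize(a,(400*2,333*2),interpolation=cv2.INTER_CUBIC)[:330]
def ov(f,img,o,k):
    im=cv2.resize(img,None,fx=k,fy=k,interpolation=cv2.INTER_CUBIC)
    P=((w2px(f,boxpts(.5305,-.0525,-.05,.062,.058,.005,.085))-o)*k).astype(int)
    for i in range(8):
        for j in range(i):
            if bin(i^j).count('1')==1: cv2.line(im,P[i],P[j],(0,0,255),1)
    return im
A=ov(t,t['pixels'][170:250,290:410,::-1].copy(),(290,170),5); B=ov(s,s['pixels'][180:280,280:400,::-1].copy(),(280,180),3)
B=cv2.copyMakeBorder(B,0,100,0,240,cv2.BORDER_CONSTANT)[:190+10]
cv2.imwrite('pics/ov.png',np.vstack([A,B]))
E
```

```text
[0.58017546 0.21034646 0.2117004 ] [0.00213768 0.72404033 0.6897456  0.00346939]
case (array([0.571 , 0.1698, 1.4205]), np.float64(0.462), 1)
sp (array([ 0.5294, -0.0533, -0.0595]), np.float64(0.051), 1)
```

View pics/ov.png

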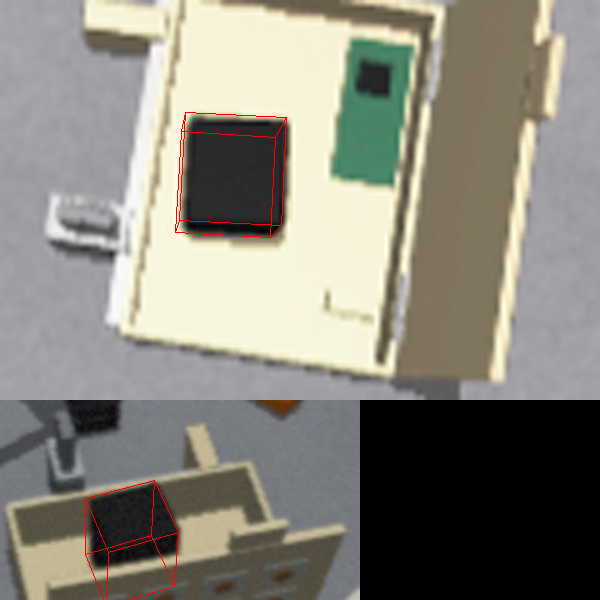

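The overlay matches the speaker in both views: (0.529, -0.053), yaw about -3°. The tray around it is clear for the fingers.

apply_moves(
  series=[
    {"dx": -35, "dy": -5, "dz": 0, "turn": 0, "jaw": 0},
    {"dx": -75, "dy": -10, "dz": 0, "turn": 0, "jaw": 0},
    {"dx": -115, "dy": -16, "dz": 0, "turn": 0, "jaw": 0},
    {"dx": -155, "dy": -22, "dz": 0, "turn": 0, "jaw": 0},
    {"dx": -195, "dy": -27, "dz": 0, "turn": 0, "jaw": 0},
  ],
)

```text
time: 6.58
tool_pos: [0.5391, 0.0153, 0.2021]
tool_rot: [-0.002, 0.724, 0.689, -0.002]
contact_force: [0.5, -0.9, -0.8]
gripper_width: 1.003
grasp_force: 0.0
```

apply_moves(
  series=[
    {"dx": -35, "dy": -5, "dz": 0, "turn": 0, "jaw": 0},
    {"dx": -60, "dy": -9, "dz": 0, "turn": 0, "jaw": 0},
    {"dx": -69, "dy": -10, "dz": 0, "turn": 0, "jaw": 0},
    {"dx": -69, "dy": -10, "dz": 0, "turn": 0, "jaw": 0},
    {"dx": -69, "dy": -10, "dz": 0, "turn": 0, "jaw": 0},
  ],
)

```text
time: 7.0
tool_pos: [0.5273, -0.0513, 0.2036]
tool_rot: [-0.001, 0.725, 0.689, -0.001]
contact_force: [0.3, 1.4, -0.7]
gripper_width: 1.003
grasp_force: 0.0
```

apply_moves(
  series=[
    {"dx": -1, "dy": 2, "dz": 35, "turn": 0, "jaw": 0},
    {"dx": -1, "dy": 2, "dz": 70, "turn": 0, "jaw": 0},
    {"dx": -1, "dy": 2, "dz": 95, "turn": 0, "jaw": 0},
    {"dx": -1, "dy": 2, "dz": 115, "turn": 0, "jaw": 0},
    {"dx": -1, "dy": 2, "dz": 130, "turn": 0, "jaw": 0},
  ],
)

```text
time: 7.42
tool_pos: [0.5284, -0.0505, 0.0719]
tool_rot: [-0.002, 0.724, 0.69, -0.001]
contact_force: [-0.1, 0.1, 0.6]
gripper_width: 1.0
grasp_force: 0.0
```

apply_moves(
  series=[
    {"dx": 0, "dy": 0, "dz": 15, "turn": 0, "jaw": 0},
    {"dx": 0, "dy": 0, "dz": 15, "turn": 0, "jaw": 0.2},
    {"dx": 0, "dy": 0, "dz": 15, "turn": 0, "jaw": 0.5},
    {"dx": 0, "dy": 0, "dz": 15, "turn": 0, "jaw": 0.5},
    {"dx": 0, "dy": 0, "dz": 15, "turn": 0, "jaw": 0.5},
  ],
)

```text
time: 7.83
tool_pos: [0.5299, -0.0522, 0.0606]
tool_rot: [-0.0, 0.724, 0.69, -0.0]
contact_force: [-0.4, 0.4, -4.9]
gripper_width: 0.719
grasp_force: 67.5
```

apply_moves(
  series=[
    {"dx": 0, "dy": 0, "dz": 0, "turn": 0, "jaw": 0.5},
    {"dx": 0, "dy": 0, "dz": 0, "turn": 0, "jaw": 0.5},
    {"dx": 0, "dy": 0, "dz": 0, "turn": 0, "jaw": 0.5},
  ],
)

```text
time: 8.08
tool_pos: [0.5296, -0.0528, 0.0603]
tool_rot: [-0.0, 0.725, 0.689, -0.0]
contact_force: [0.2, 0.1, -4.0]
gripper_width: 0.718
grasp_force: 67.5
```

apply_moves(
  series=[
    {"dx": 0, "dy": 0, "dz": -15, "turn": 0, "jaw": 0.5},
    {"dx": 0, "dy": 0, "dz": -45, "turn": 0, "jaw": 0.5},
    {"dx": 0, "dy": 0, "dz": -80, "turn": 0, "jaw": 0.5},
    {"dx": 0, "dy": 0, "dz": -115, "turn": 0, "jaw": 0.5},
    {"dx": 0, "dy": 0, "dz": -150, "turn": 0, "jaw": 0.5},
  ],
)

```text
time: 8.5
tool_pos: [0.5292, -0.0528, 0.2115]
tool_rot: [-0.0, 0.725, 0.689, -0.0]
contact_force: [1.0, 0.1, -4.6]
gripper_width: 0.719
grasp_force: 67.7
```

apply_moves(
  series=[
    {"dx": 0, "dy": 0, "dz": -30, "turn": 0, "jaw": 0.5},
    {"dx": 0, "dy": 0, "dz": -60, "turn": 0, "jaw": 0.5},
    {"dx": 0, "dy": 0, "dz": -90, "turn": 0, "jaw": 0.5},
    {"dx": -5, "dy": 0, "dz": -105, "turn": 0, "jaw": 0.5},
    {"dx": -25, "dy": -3, "dz": -110, "turn": 0, "jaw": 0.5},
  ],
)

```text
time: 8.92
tool_pos: [0.5271, -0.0765, 0.3251]
tool_rot: [0.003, 0.724, 0.69, 0.003]
contact_force: [0.6, 0.2, -4.8]
gripper_width: 0.719
grasp_force: 68.1
```

apply_moves(
  series=[
    {"dx": -30, "dy": -4, "dz": 0, "turn": 0, "jaw": 0.5},
    {"dx": -60, "dy": -7, "dz": 0, "turn": 0, "jaw": 0.5},
    {"dx": -90, "dy": -11, "dz": 0, "turn": 0, "jaw": 0.5},
    {"dx": -120, "dy": -15, "dz": 0, "turn": 0, "jaw": 0.5},
    {"dx": -150, "dy": -18, "dz": 0, "turn": 0, "jaw": 0.5},
  ],
)

```text
time: 9.33
tool_pos: [0.4993, -0.2278, 0.3201]
tool_rot: [-0.0, 0.725, 0.689, -0.0]
contact_force: [0.6, -1.2, -5.1]
gripper_width: 0.718
grasp_force: 68.1
```

apply_moves(
  series=[
    {"dx": -35, "dy": -4, "dz": 0, "turn": 0, "jaw": 0.5},
    {"dx": -70, "dy": -9, "dz": 0, "turn": 0, "jaw": 0.5},
    {"dx": -105, "dy": -13, "dz": 0, "turn": 0, "jaw": 0.5},
    {"dx": -135, "dy": -17, "dz": 0, "turn": 0, "jaw": 0.5},
    {"dx": -150, "dy": -18, "dz": 0, "turn": 0, "jaw": 0.5},
  ],
)

```text
time: 9.75
tool_pos: [0.4731, -0.3787, 0.3196]
tool_rot: [-0.0, 0.726, 0.688, -0.001]
contact_force: [0.1, 1.2, -5.4]
gripper_width: 0.718
grasp_force: 68.0
```

apply_moves(
  series=[
    {"dx": 0, "dy": 0, "dz": 30, "turn": 0, "jaw": 0.5},
    {"dx": 0, "dy": 0, "dz": 65, "turn": 0, "jaw": 0.5},
    {"dx": 0, "dy": 0, "dz": 100, "turn": 0, "jaw": 0.5},
    {"dx": 0, "dy": 0, "dz": 135, "turn": 0, "jaw": 0.5},
    {"dx": 0, "dy": 0, "dz": 165, "turn": 0, "jaw": 0.5},
  ],
)

```text
time: 10.17
tool_pos: [0.4739, -0.3744, 0.1524]
tool_rot: [-0.001, 0.725, 0.689, 0.0]
contact_force: [-0.2, -0.0, -5.4]
gripper_width: 0.721
grasp_force: 68.1
```

apply_moves(
  series=[
    {"dx": 0, "dy": 0, "dz": 25, "turn": 0, "jaw": 0.5},
    {"dx": 0, "dy": 0, "dz": 50, "turn": 0, "jaw": 0.5},
    {"dx": 0, "dy": 0, "dz": 70, "turn": 0, "jaw": 0.5},
    {"dx": 0, "dy": 0, "dz": 80, "turn": 0, "jaw": 0.5},
    {"dx": 0, "dy": 0, "dz": 82, "turn": 0, "jaw": 0.5},
  ],
)

```text
time: 10.58
tool_pos: [0.4733, -0.3738, 0.0703]
tool_rot: [-0.003, 0.725, 0.689, 0.0]
contact_force: [-0.8, 0.5, -4.5]
gripper_width: 0.716
grasp_force: 67.8
```

apply_moves(
  series=[
    {"dx": 0, "dy": 0, "dz": 3, "turn": 0, "jaw": 0.5},
    {"dx": 0, "dy": 0, "dz": 6, "turn": 0, "jaw": 0.5},
    {"dx": 0, "dy": 0, "dz": 9, "turn": 0, "jaw": 0.5},
    {"dx": 0, "dy": 0, "dz": 10, "turn": 0, "jaw": 0.5},
    {"dx": 0, "dy": 0, "dz": 10, "turn": 0, "jaw": 0.5},
  ],
)

```text
time: 11.0
tool_pos: [0.475, -0.3757, 0.064]
tool_rot: [0.0, 0.725, 0.689, 0.0]
contact_force: [-1.1, -0.3, -5.7]
gripper_width: 0.718
grasp_force: 67.8
```

apply_moves(
  series=[
    {"dx": 0, "dy": 0, "dz": 2, "turn": 0, "jaw": 0.5},
    {"dx": 0, "dy": 0, "dz": 3, "turn": 0, "jaw": 0.5},
    {"dx": 0, "dy": 0, "dz": 3, "turn": 0, "jaw": 0.5},
  ],
)

```text
time: 11.25
tool_pos: [0.4746, -0.3755, 0.0602]
tool_rot: [-0.0, 0.725, 0.689, -0.0]
contact_force: [-0.8, -0.3, -4.5]
gripper_width: 0.72
grasp_force: 67.8
```

apply_moves(
  series=[
    {"dx": 0, "dy": 0, "dz": 1, "turn": 0, "jaw": 0.5},
    {"dx": 0, "dy": 0, "dz": 1, "turn": 0, "jaw": 0.5},
    {"dx": 0, "dy": 0, "dz": 1, "turn": 0, "jaw": 0.5},
  ],
)

```text
time: 11.5
tool_pos: [0.4747, -0.3755, 0.0593]
tool_rot: [-0.0, 0.725, 0.689, 0.0]
contact_force: [-0.8, -0.3, -5.5]
gripper_width: 0.719
grasp_force: 67.8
```

apply_moves(
  series=[
    {"dx": 0, "dy": 0, "dz": 1, "turn": 0, "jaw": 0.5},
    {"dx": 0, "dy": 0, "dz": 1, "turn": 0, "jaw": 0.5},
    {"dx": 0, "dy": 0, "dz": 1, "turn": 0, "jaw": 0.5},
  ],
)

```text
time: 11.75
tool_pos: [0.4748, -0.3756, 0.0591]
tool_rot: [-0.0, 0.725, 0.689, -0.0]
contact_force: [-2.5, 0.9, 2.4]
gripper_width: 0.715
grasp_force: 68.4
```

apply_moves(
  series=[
    {"dx": 0, "dy": 0, "dz": 0, "turn": 0, "jaw": 0},
    {"dx": 0, "dy": 0, "dz": 0, "turn": 0, "jaw": 0},
    {"dx": 0, "dy": 0, "dz": 0, "turn": 0, "jaw": 0},
    {"dx": 0, "dy": 0, "dz": 0, "turn": 0, "jaw": 0},
  ],
)

```text
time: 12.08
tool_pos: [0.4751, -0.3759, 0.0588]
tool_rot: [0.001, 0.725, 0.689, 0.0]
contact_force: [-0.7, 0.2, 0.3]
gripper_width: 0.998
grasp_force: 0.0
```

apply_moves(
  series=[
    {"dx": 0, "dy": 0, "dz": -15, "turn": 0, "jaw": 0},
    {"dx": 0, "dy": 0, "dz": -40, "turn": 0, "jaw": 0},
    {"dx": 0, "dy": 0, "dz": -80, "turn": 0, "jaw": 0},
    {"dx": 0, "dy": 0, "dz": -120, "turn": 0, "jaw": 0},
    {"dx": 0, "dy": 0, "dz": -150, "turn": 0, "jaw": 0},
  ],
)

```text
time: 12.5
tool_pos: [0.4754, -0.3762, 0.2121]
tool_rot: [0.002, 0.725, 0.689, 0.0]
contact_force: [0.3, -1.0, -0.1]
gripper_width: 0.998
grasp_force: 0.0
```

```bash
python3 - <<'E'
from h import *
t=grab_frame('top'); s=grab_frame('side')
print('case',fitbox([t],'case',[.571,.172,1.42],.14,.044,0,.038))
cv2.imwrite('pics/st2.png',np.hstack([cv2.resize(t['pixels'][:,:,::-1][100:300,240:440],(400,400)),cv2.resize(s['pixels'][:,:,::-1][140:400,250:510],(400,400))]))
E
```

```text
case (array([0.5689, 0.175 , 1.4624]), np.float64(0.062), 1)
```

View pics/st2.png

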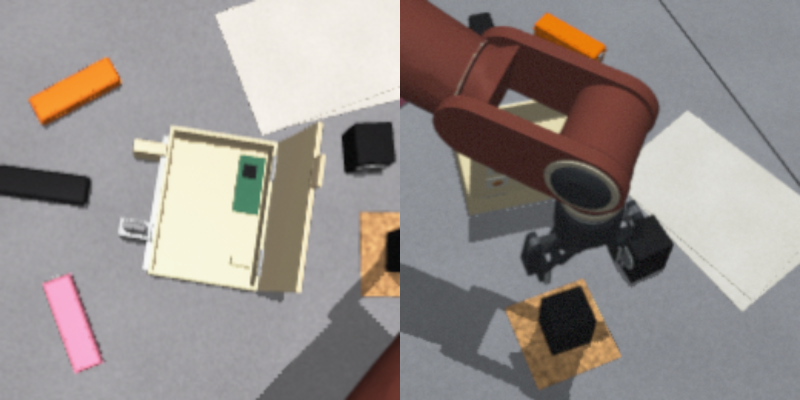

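Speaker stands on the mat (right half ~570,320); the case is clear at the left and the lid is still open. Next comes the lid.

apply_moves(
  series=[
    {"dx": 0, "dy": 0, "dz": 0, "turn": 0.05, "jaw": 1},
    {"dx": 0, "dy": 0, "dz": 10, "turn": 0.095, "jaw": 1},
    {"dx": 30, "dy": 3, "dz": 25, "turn": 0.095, "jaw": 1},
    {"dx": 60, "dy": 5, "dz": 25, "turn": 0.095, "jaw": 1},
    {"dx": 90, "dy": 8, "dz": 25, "turn": 0.095, "jaw": 1},
  ],
)

```text
time: 13.07
tool_pos: [0.4856, -0.2842, 0.1796]
tool_rot: [-0.003, 0.757, 0.653, -0.001]
contact_force: [0.4, 0.1, 1.2]
gripper_width: 0.302
grasp_force: 0.0
```

apply_moves(
  series=[
    {"dx": 33, "dy": 0, "dz": 0, "turn": 0, "jaw": 1},
    {"dx": 58, "dy": 0, "dz": 0, "turn": 0, "jaw": 1},
    {"dx": 80, "dy": 0, "dz": 0, "turn": 0, "jaw": 1},
    {"dx": 95, "dy": 0, "dz": 0, "turn": 0, "jaw": 1},
  ],
)

```text
time: 13.4
tool_pos: [0.5003, -0.19, 0.1815]
tool_rot: [-0.001, 0.756, 0.654, -0.001]
contact_force: [0.2, -1.7, 1.0]
gripper_width: 0.001
grasp_force: 0.0
```

apply_moves(
  series=[
    {"dx": 22, "dy": 0, "dz": 0, "turn": 0, "jaw": 1},
    {"dx": 49, "dy": 0, "dz": 3, "turn": 0, "jaw": 1},
    {"dx": 67, "dy": 0, "dz": 10, "turn": 0, "jaw": 1},
    {"dx": 82, "dy": 0, "dz": 18, "turn": 0, "jaw": 1},
    {"dx": 96, "dy": 0, "dz": 30, "turn": 0, "jaw": 1},
  ],
)

```text
time: 13.82
tool_pos: [0.515, -0.0963, 0.153]
tool_rot: [0.001, 0.756, 0.654, 0.0]
contact_force: [0.3, -0.3, 1.4]
gripper_width: -0.001
grasp_force: 1.1
```

apply_moves(
  series=[
    {"dx": 6, "dy": 0, "dz": 8, "turn": 0, "jaw": 1},
    {"dx": 12, "dy": 0, "dz": 16, "turn": 0, "jaw": 1},
    {"dx": 17, "dy": 0, "dz": 26, "turn": 0, "jaw": 1},
    {"dx": 23, "dy": 0, "dz": 39, "turn": 0, "jaw": 1},
    {"dx": 27, "dy": 0, "dz": 52, "turn": 0, "jaw": 1},
  ],
)

```text
time: 14.23
tool_pos: [0.5188, -0.0703, 0.1001]
tool_rot: [0.0, 0.757, 0.654, -0.0]
contact_force: [0.4, -1.1, 0.7]
gripper_width: 0.001
grasp_force: 0.8
```

apply_moves(
  series=[
    {"dx": 2, "dy": 0, "dz": 6, "turn": 0, "jaw": 1},
    {"dx": 3, "dy": 0, "dz": 10, "turn": 0, "jaw": 1},
    {"dx": 3, "dy": 0, "dz": 13, "turn": 0, "jaw": 1},
    {"dx": 3, "dy": 0, "dz": 13, "turn": 0, "jaw": 1},
  ],
)

```text
time: 14.57
tool_pos: [0.519, -0.0673, 0.0883]
tool_rot: [-0.0, 0.757, 0.654, -0.0]
contact_force: [0.3, 0.7, 0.0]
gripper_width: -0.004
grasp_force: 0.0
```

apply_moves(
  series=[
    {"dx": 0, "dy": 0, "dz": 2, "turn": 0, "jaw": 1},
    {"dx": 0, "dy": 0, "dz": 3, "turn": 0, "jaw": 1},
    {"dx": 0, "dy": 0, "dz": 3, "turn": 0, "jaw": 1},
  ],
)

```text
time: 14.82
tool_pos: [0.5196, -0.0675, 0.0879]
tool_rot: [-0.0, 0.757, 0.654, -0.0]
contact_force: [-7.0, 2.5, 15.3]
gripper_width: -0.002
grasp_force: 7.4
```

```bash
python3 - <<'E'
from h import *
t=grab_frame('top'); s=grab_frame('side')
cv2.imwrite('pics/st3.png',np.hstack([cv2.resize(t['pixels'][:,:,::-1][130:280,250:400],(400,400)),cv2.resize(s['pixels'][:,:,::-1][140:340,230:430],(400,400))]))
E
```

```text
(no output)
```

View pics/st3.png

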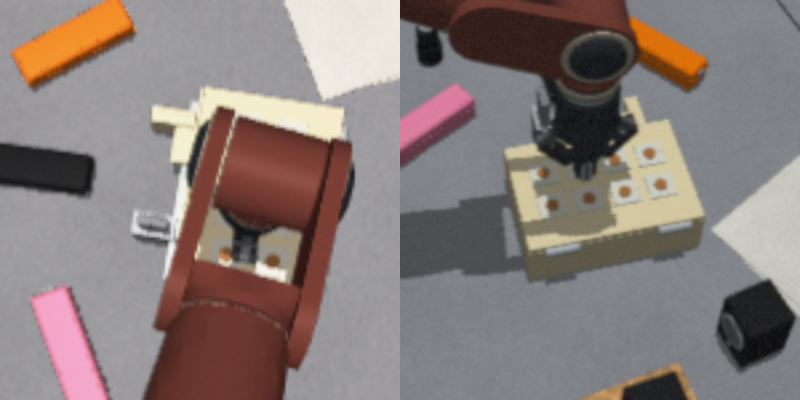

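Lid is flat on the rim: the finger stopped at TCP z 0.088 with 15 N. Now for the lock fin.

apply_moves(
  series=[
    {"dx": 0, "dy": 0, "dz": -30, "turn": 0, "jaw": 1},
    {"dx": 0, "dy": 0, "dz": -70, "turn": 0, "jaw": 0.5},
    {"dx": 20, "dy": -8, "dz": -95, "turn": 0, "jaw": 0},
    {"dx": 57, "dy": -20, "dz": -95, "turn": 0, "jaw": 0},
    {"dx": 92, "dy": -32, "dz": -95, "turn": 0, "jaw": 0},
  ],
)

```text
time: 15.33
tool_pos: [0.5024, 0.0285, 0.1836]
tool_rot: [0.002, 0.757, 0.653, 0.002]
contact_force: [-0.3, 1.1, -0.9]
gripper_width: 0.563
grasp_force: 0.0
```

apply_moves(
  series=[
    {"dx": 0, "dy": 0, "dz": 0, "turn": 0, "jaw": 0},
    {"dx": 0, "dy": 0, "dz": 0, "turn": 0, "jaw": 0},
    {"dx": 0, "dy": 0, "dz": 0, "turn": 0, "jaw": 0},
  ],
)

```text
time: 15.58
tool_pos: [0.5008, 0.0281, 0.1802]
tool_rot: [0.0, 0.756, 0.654, -0.0]
contact_force: [0.4, -0.2, 0.4]
gripper_width: 0.973
grasp_force: 0.0
```

Descend 70 mm to z≈0.11 and close on the fin.

apply_moves(
  series=[
    {"dx": 0, "dy": 0, "dz": 25, "turn": 0, "jaw": 0},
    {"dx": 0, "dy": 0, "dz": 50, "turn": 0, "jaw": 0},
    {"dx": 0, "dy": 0, "dz": 70, "turn": 0, "jaw": 0},
    {"dx": 0, "dy": 0, "dz": 70, "turn": 0, "jaw": 0.5},
    {"dx": 0, "dy": 0, "dz": 70, "turn": 0, "jaw": 1},
  ],
)

```text
time: 16.0
tool_pos: [0.5, 0.0273, 0.109]
tool_rot: [-0.001, 0.757, 0.653, -0.001]
contact_force: [0.3, -0.6, 0.4]
gripper_width: 0.748
grasp_force: 0.0
```

apply_moves(
  series=[
    {"dx": 0, "dy": 0, "dz": 0, "turn": 0, "jaw": 1},
    {"dx": 0, "dy": 0, "dz": 0, "turn": 0, "jaw": 1},
    {"dx": 0, "dy": 0, "dz": 0, "turn": 0, "jaw": 1},
    {"dx": 0, "dy": 0, "dz": 0, "turn": 0, "jaw": 1},
    {"dx": 0, "dy": 0, "dz": 0, "turn": 0, "jaw": 1},
  ],
)

```text
time: 16.42
tool_pos: [0.5018, 0.0281, 0.1119]
tool_rot: [0.001, 0.757, 0.654, 0.001]
contact_force: [0.2, -0.8, 3.9]
gripper_width: 0.132
grasp_force: 59.1
```

apply_moves(
  series=[
    {"dx": 0, "dy": 15, "dz": 0, "turn": 0, "jaw": 1},
    {"dx": 0, "dy": 35, "dz": 0, "turn": 0, "jaw": 1},
    {"dx": 0, "dy": 55, "dz": 0, "turn": 0, "jaw": 1},
    {"dx": 0, "dy": 75, "dz": 0, "turn": 0, "jaw": 1},
    {"dx": 0, "dy": 90, "dz": 0, "turn": 0, "jaw": 1},
  ],
)

```text
time: 16.83
tool_pos: [0.5915, 0.0144, 0.1118]
tool_rot: [0.001, 0.757, 0.654, -0.0]
contact_force: [-3.2, -3.3, 6.5]
gripper_width: 0.134
grasp_force: 59.8
```

apply_moves(
  series=[
    {"dx": 0, "dy": 4, "dz": 0, "turn": 0, "jaw": 1},
    {"dx": 0, "dy": 7, "dz": 0, "turn": 0, "jaw": 1},
    {"dx": 0, "dy": 9, "dz": 0, "turn": 0, "jaw": 1},
    {"dx": 0, "dy": 9, "dz": 0, "turn": 0, "jaw": 1},
  ],
)

```text
time: 17.17
tool_pos: [0.5997, 0.0132, 0.1119]
tool_rot: [0.001, 0.757, 0.654, 0.0]
contact_force: [-0.5, -2.4, 6.3]
gripper_width: 0.128
grasp_force: 60.5
```

Not yet stopped by the block; push on until the force rises.

apply_moves(
  series=[
    {"dx": 0, "dy": 2, "dz": 0, "turn": 0, "jaw": 1},
    {"dx": 0, "dy": 3, "dz": 0, "turn": 0, "jaw": 1},
    {"dx": 0, "dy": 3, "dz": 0, "turn": 0, "jaw": 1},
  ],
)

```text
time: 17.42
tool_pos: [0.6021, 0.0128, 0.1119]
tool_rot: [0.001, 0.757, 0.654, -0.0]
contact_force: [-1.9, -3.6, 6.1]
gripper_width: 0.131
grasp_force: 60.7
```

apply_moves(
  series=[
    {"dx": 0, "dy": 2, "dz": 0, "turn": 0, "jaw": 1},
    {"dx": 0, "dy": 2, "dz": 0, "turn": 0, "jaw": 1},
    {"dx": 0, "dy": 2, "dz": 0, "turn": 0, "jaw": 1},
  ],
)

```text
time: 17.67
tool_pos: [0.6028, 0.0127, 0.1119]
tool_rot: [-0.0, 0.757, 0.654, -0.001]
contact_force: [-7.5, -3.1, 9.2]
gripper_width: 0.125
grasp_force: 61.1
```

apply_moves(
  series=[
    {"dx": 0, "dy": 1, "dz": 0, "turn": 0, "jaw": 1},
    {"dx": 0, "dy": 2, "dz": 0, "turn": 0, "jaw": 1},
    {"dx": 0, "dy": 2, "dz": 0, "turn": 0, "jaw": 1},
  ],
)

```text
time: 17.92
tool_pos: [0.6031, 0.0127, 0.1118]
tool_rot: [-0.002, 0.757, 0.654, -0.003]
contact_force: [-15.4, -1.6, 13.9]
gripper_width: 0.131
grasp_force: 61.8
```

At the end stop (15 N, no more travel). Release and rise.

apply_moves(
  series=[
    {"dx": 0, "dy": 0, "dz": 0, "turn": 0, "jaw": 0.6},
    {"dx": 0, "dy": 0, "dz": 0, "turn": 0, "jaw": 0.6},
    {"dx": 0, "dy": 0, "dz": 0, "turn": 0, "jaw": 0.6},
    {"dx": 0, "dy": 0, "dz": -30, "turn": 0, "jaw": 0.6},
    {"dx": 0, "dy": 0, "dz": -70, "turn": 0, "jaw": 0.6},
  ],
)

```text
time: 18.33
tool_pos: [0.6023, 0.0135, 0.1755]
tool_rot: [-0.004, 0.756, 0.654, -0.004]
contact_force: [0.6, 0.2, 0.8]
gripper_width: 0.396
grasp_force: 0.0
```

apply_moves(
  series=[
    {"dx": 0, "dy": 0, "dz": -40, "turn": 0, "jaw": 0.6},
    {"dx": 20, "dy": -35, "dz": -60, "turn": 0, "jaw": 0.6},
    {"dx": 40, "dy": -70, "dz": -60, "turn": 0, "jaw": 0.6},
    {"dx": 60, "dy": -100, "dz": -60, "turn": 0, "jaw": 0.6},
    {"dx": 80, "dy": -130, "dz": -60, "turn": 0, "jaw": 0.6},
  ],
)

```text
time: 18.75
tool_pos: [0.4874, 0.1119, 0.2409]
tool_rot: [0.0, 0.757, 0.654, 0.001]
contact_force: [-0.4, 0.2, -1.1]
gripper_width: 0.395
grasp_force: 0.0
```

apply_moves(
  series=[
    {"dx": 35, "dy": 0, "dz": 0, "turn": 0, "jaw": 0.6},
    {"dx": 70, "dy": 0, "dz": 0, "turn": 0, "jaw": 0.6},
    {"dx": 100, "dy": 0, "dz": 0, "turn": 0, "jaw": 0.6},
    {"dx": 100, "dy": 0, "dz": 0, "turn": 0, "jaw": 0.6},
  ],
)

```text
time: 19.08
tool_pos: [0.5027, 0.2142, 0.2403]
tool_rot: [-0.001, 0.755, 0.656, 0.001]
contact_force: [-0.0, 0.9, 0.8]
gripper_width: 0.402
grasp_force: 0.0
```

```bash
python3 - <<'E'
from h import *
print(state()['tool_pos'])
t=grab_frame('top'); s=grab_frame('side')
cv2.imwrite('pics/st4.png',np.hstack([cv2.resize(t['pixels'][:,:,::-1][130:280,250:400],(400,400)),cv2.resize(s['pixels'][:,:,::-1][140:400,230:490],(400,400))]))
E
```

```text
[0.50266451 0.2141673  0.24026273]
```

View pics/st4.png

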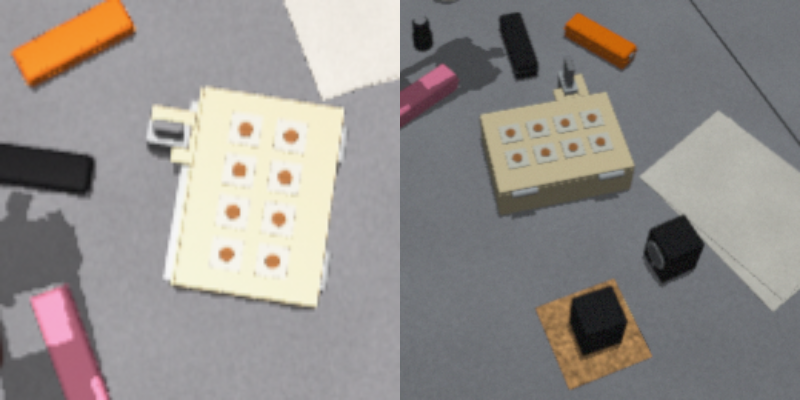

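The picture shows the lid shut, the lock against the end block (~170,130), the speaker upright on the mat (~600,320) and the case clear (~45,168). Handing in.

```bash
python3 -c "
from plant import ticket
print(ticket.job_done())"
```

```text
the job is handed in; nothing more can be done
None
```

The job is handed in: the loudspeaker stands on the mat, the case lies clear of the unit, the lid is shut and the lock is at its end block, all confirmed in the last pictures; the hand-in gave no verdict.

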